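Latch the equipment case

TASK

The hard equipment case on the desk is still ajar: hook the wire loop of its draw latch under the nose of the keeper on the lid, then push the orange-tipped lever back and down past its toggle point until it lies flat, so that the lid is pulled fully shut and the latch stays locked by itself. Work by feel: do not jam the loop against the keeper or press hard on the lever (15 N is plenty for either), and leave the other things on the desk and on the case where they are.

Things in the scene. Friction and masses are not known exactly. Their poses are not given: they have to be found in the camera images.
- case: Dark blue hard case standing on its hinge edge, fixed to the desk. Origin on the desk under the seam of its two shells, midway along it. x points from the fixed shell (110 mm deep, at -x) to the lid shell (x 3 to 55 mm); y runs along its 260 mm length; z up. Its flat top is 140 mm above the desk. The draw latch crosses the seam at y = 0. A carry handle juts 35 mm from the +y end.
- latch_pivot (a point): Nominal centre of the lever's pivot, on the fixed shell: 30 mm behind the seam, 18 mm above the case's top, axes as the case's. The latch base is height-adjustable and its setting is not measured: the true pivot is up to 6 mm above or below this point, and lever, loop and locked height shift with it, so feel for the lever. The loop's hinge pin is on the lever, 22 mm from the pivot.
- lever (a joint): Lever angle about the pivot's y axis: 0 is flat, pointing away from the keeper (locked, hard stop), 1.57 upright, up to 2.4 leaning towards the keeper. Friction (0.09 N m) holds it. Steel plate, 26 mm wide, orange end, 60 mm from pivot to tip; its pushed face (on top when flat) is 5 mm above the pivot's centre. Hooked, it takes 4 to 8 N at 50 mm; toggle at 0.07 to 0.33.
- loop_bar (a point): Centre of the loop's crossbar. The loop is a flat U of 5 mm wire, sides 38 mm apart, bar 63 mm from its hinge pin on the lever (the pin is 0.2 rad to the lever's underside). x points from pin to bar, y along the bar. Red grip sleeves (24 mm long, 9 mm high, 45 mm over both) are centred 15 mm behind the bar. Sprung lengthwise, 13 N/mm. Stays at any angle; moving it drags the lever (5 N).
- keeper_seat (a point): On the lid's keeper (16 mm wide): where the crossbar's centre sits when hooked; axes as the case's (tips with the lid); 18 mm above the case's top. A post's face is 2.5 mm behind (-x). A brass nose overhangs it: underside 5 mm above, top 9 mm above, end 5 mm in front (+x). A ledge's top is 5 mm below, reaching 22 mm in front. The bar comes down in front of the nose, then slides back under it.
- lid (a joint): Opening angle of the lid shell about its hinge at the bottom of the seam (150 mm below the keeper seat): 0 is fully shut (stop), about 0.02 to 0.055 ajar at the start. Stiff hinge (1 N m, about 7 N at the keeper), stays where it is left.
- usb_stick: Green USB stick, 56 x 18 x 9 mm, lying on the fixed shell's top. Bystander.
- eraser: White eraser, 55 x 22 x 13 mm, lying on the fixed shell's top. Bystander.
- adapter: Black power adapter, 105 x 48 x 29 mm, on the desk. Bystander.
- phone: Black phone, 155 x 74 x 9 mm, on the desk. Bystander.
- mouse: Black computer mouse, 100 x 60 x 30 mm, on the desk. Bystander.
- mug: Blue mug, 80 mm across, 92 mm high, on the desk. Bystander.
- stapler: Blue stapler, 130 x 34 x 43 mm, on the desk. Bystander.

How it is judged:
On the way, in this order (a step that is already met when the one before it is completed fails the run):
1. the loop's crossbar is hooked: within 4 mm of the keeper seat along x, within 5 mm in height, under the nose, the lever still up (above 0.8 rad) (x of loop_bar in the frame of keeper_seat between -0.004 and 0.004 m and z of loop_bar in the frame of keeper_seat between -0.005 and 0.005 m and value of joint lever above 0.8 rad), for 0.2 s.
2. the lever is past its toggle point (below 0.08 rad) with the loop on the keeper and the lid shut (value of joint lever below 0.08 rad and distance between loop_bar and keeper_seat below 0.006 m and value of joint lid below 0.008 rad), for 0.2 s.
At the end, for the whole second after the job is handed in: The lever lies flat (joint below 0.03 rad) and still, the lid is shut (joint below 0.008 rad, about 1 mm at the keeper), and the loop's crossbar is in the keeper (within 6 mm of the seat) (value of joint lever below 0.03 rad and value of joint lid below 0.008 rad and distance between loop_bar and keeper_seat below 0.006 m and velocity of joint lever between -0.05 and 0.05 rad/s); the robot touches nothing.
It fails at once if the loop is jammed against the keeper: more than 25 N between them while the lever still stands above 1.0 rad ((contact force between loop_c0 and lid_c1 above 25 N or contact force between loop_c0 and lid_c2 above 25 N or contact force between loop_c0 and lid_c3 above 25 N) and value of joint lever above 1 rad).
It fails at once if the lever is pressed with more than 20 N (contact force between any of the arm, the fingers and lever_c0 above 20 N).
It fails at once if another thing on the desk or case is moved more than 30 mm (distance of any of usb_stick, eraser, adapter, phone, mouse, mug, stapler from where it was at the start of the episode above 0.03 m).
It also fails if it takes over 70 s, if anything falls off the work surface, if the arm or the gripper's body presses on something with over 40 N, if the wrist force passes 120 N, or if a joint passes its speed limit or range.

ROBOT

A 6-joint arm with a two-finger parallel gripper is mounted at the origin on the work surface. World frame = base frame: x ahead of the robot, y to its left, z up, the work surface at z = 0. Lengths are in m, angles in rad, forces in N, time in s.
With the tool pointing down it reaches from about 0.375 to 0.825 m from the base axis. Payload 5.5 kg.
Tool frame: the origin (TCP) lies midway between the tips of the shut fingers; the grasp point (between the pads) lies behind it (robot.grip_point_offset is the z of the grasp point in the tool frame, in m); z points along the fingers, y is the line along which they close (so a half turn about z gives the same grasp; the last joint's range is limited). The gripper opens to 85 mm and grips with 20 to 120 N. Pads are 22 mm wide; open, the fingers measure 114 mm over their backs; the gripper's body (76 mm by 85 mm) begins 54 mm behind the grasp point. The pads swing forward as they close: fully open they stand 13 mm farther back than shut.
Start: joints at [-1.327, 0.314, -0.047, 1.21, 0, 1.571], TCP at [0.145, -0.582, 0.231] pointing down, gripper open.
Joint ranges: [-2.67, 2.67], [-0.69, 1.73], [-1.03, 1.25], [-2.08, 2.16], [-1.42, 1.45], [-3.14, 3.14]. Speed limits (rad/s): [2.39, 2.39, 3.01, 3.14, 3.14, 3.14].

INTERFACE

Orientations are given as [roll, pitch, yaw] about the fixed x, y, z axes, in that order (R = Rz(yaw) Ry(pitch) Rx(roll)).
In Python, from station import robot gives the robot as it stands. The module is installed in compiled form; this text tells all that it offers.
- The arm moves only by the tool play_rows, never from a script. Its arguments are lists of equal length, an entry for each row: "xyz": the shift along the world's x, y, z in m, a list of three; "spin": the turn about the world's z in rad; "fingers": the closure, from 0 (fully open) to 1 (shut). A call has 1 to 10 rows; each row shifts and turns the commanded pose from where the row before left it; what a row does not reach is not made up. A row lasts 1/10 s, in which the tool goes at most 50 mm and 8.59 degrees, less where a joint would pass 70% of its speed; a pose out of reach is approached as far as the arm can. A call with a gripper value outside its range is refused whole. The fingers move at their own pace and stop on an object; "grip_force" is the grip in N (left out, the last holds). Time passes only in rows, so rows that do not move let the fingers close. It gives the time, the measured TCP pose, the force, the opening and the grip force at its end, in the units of the state.
- robot.state(): the state, without advancing time (a new reading comes with each control period).
- robot.grab_frame(name): name is "scene" or "side" or "wrist"; returns a dict with "image" (480x640x3 uint8, blue, green, red), "K" (3x3 intrinsics, pixels), "rvec" (rotation vector, rad) and "tvec" (3), from world to camera coordinates, as OpenCV has them. Camera axes: x right, y down, z forward; pixel columns grow to the right and rows downward; lengths in m; the calibration is good to about 2 mm. The wrist camera is an equidistant fisheye: a pixel r from the principal point sees the ray r / f radians off the axis. A picture is of the moment at which its call begins. There is no depth.
- robot.close_job(): hands the job in; it is judged then, once.
The state is a dict: "time": time; "joint_pos": joint angles; "joint_velocities": joint speeds; "tau": joint torques, N m; "position": TCP position; "ee_rot": TCP orientation; "contact_force": force on the tool from outside, world axes, zero at the start; "wrist_torque": the same for the moment, N m; "grip_width": finger opening in m; "gripper_force": force on a finger pad.
Only numpy, scipy, OpenCV 4.12 (cv2) and the standard library are available. Lean on these libraries where they do the work, as an engineer would, in place of code of your own. Each camera call takes 0.05 s, during which the arm holds its last target. There are 200 camera calls.

## Working session

There is one attempt and no reset: what is moved stays moved. The work goes in short steps, Python scripts to look and compute and a tool call to move; the robot and the scene stay as the last step left them, time stands still between calls to the robot, and variables do not carry over. Pictures are saved under pics/ and viewed, at most 10 in all, crops included, and the job is handed in when it is done.

Besides the shell and the picture viewer there is one more tool, called in YAML: its name, and indented under it one key for each argument. play_rows: Moves the arm, as the interface text tells. Its arguments: {"type":"object","properties":{"xyz":{"type":"array"},"spin":{"type":"array"},"fingers":{"type":"array"},"grip_force":{"type":"number"}},"required":["xyz","spin","fingers"]}

```bash
mkdir -p pics; python3 - <<'E'
from station import robot
import cv2,json
for n in("scene","side","wrist"):
    f=robot.grab_frame(n); cv2.imwrite(f"pics/{n}0.png",f["image"]); print(n,f["K"],f["rvec"],f["tvec"])
print(robot.state(), robot.grip_point_offset)
E
```

```text
scene [[532.82015307   0.         311.11622993]
 [  0.         532.82015307 242.98017578]
 [  0.           0.           1.        ]] [ 2.39591439  0.85180471 -0.28971794] [-0.45809499 -0.23496376  1.41814628]
side [[549.75153204   0.         321.90399686]
 [  0.         549.75153204 229.88314317]
 [  0.           0.           1.        ]] [ 0.29450853 -2.84637033  1.11477646] [0.59492286 0.17982426 1.09005114]
wrist [[371.64829954   0.         321.05476061]
 [  0.         371.64829954 239.72967366]
 [  0.           0.           1.        ]] [-2.28328172  1.78719048  0.26798692] [-0.59875956 -0.03714363  0.38000044]
{'time': 0.15, 'joint_pos': array([-1.32698784e+00,  3.14089474e-01, -4.78500512e-02,  1.21019082e+00,
        1.70595359e-05,  1.57080049e+00]), 'joint_velocities': array([ 0.0004834 , -0.00056127,  0.00218131, -0.0014438 , -0.00047727,
       -0.00092066]), 'tau': array([-5.50140485e-04, -5.40042973e+01,  3.40061367e+01,  1.32713057e-02,
        2.32433251e-05, -1.39091503e-05]), 'position': array([ 0.14473882, -0.58182473,  0.23061681]), 'ee_rot': array([-3.14025864e+00, -1.70539677e-05,  2.43804301e-01]), 'contact_force': array([ 0.62657688,  0.71663033, -0.83440854]), 'wrist_torque': array([-0.06011454,  0.03691294,  0.00389382]), 'gripper_force': 0.0, 'grip_width': 0.0852872186346019} -0.0187
```

View pics/scene0.png

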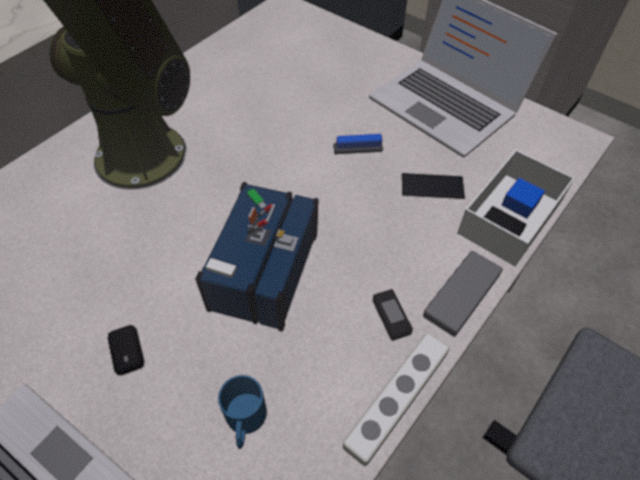

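View pics/side0.png

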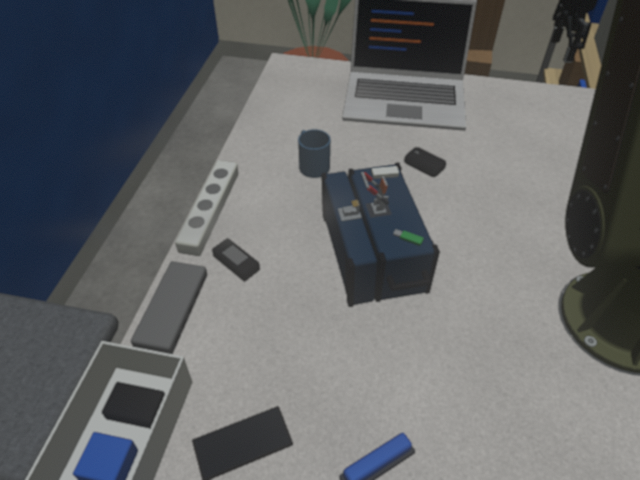

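The case is at about (262,252) in scene and (378,230) in side. The lid is on the side away from the robot, and the latch has red sleeves and an orange tip. I'll zoom in next.

```bash
cat > h.py <<'E'
import numpy as np,cv2
from station import robot
def cam(f):
    R=cv2.Rodrigues(np.array(f["rvec"],float))[0]; return np.array(f["K"],float),R,np.array(f["tvec"],float).ravel()
def ray(f,uv,fish=False):
    K,R,t=cam(f); d=np.array([(uv[0]-K[0,2])/K[0,0],(uv[1]-K[1,2])/K[1,1],1.])
    if fish:
        r=np.hypot(d[0],d[1]); d=np.array([np.sin(r)*d[0]/r,np.sin(r)*d[1]/r,np.cos(r)])
    d=R.T@d; return -R.T@t,d/np.linalg.norm(d)
def plane(f,uv,z,fish=False):
    o,d=ray(f,uv,fish); return o+d*(z-o[2])/d[2]
def tri(*ods):
    A=sum(np.eye(3)-np.outer(d,d) for o,d in ods); b=sum((np.eye(3)-np.outer(d,d))@o for o,d in ods)
    p=np.linalg.solve(A,b); return p,[np.linalg.norm((np.eye(3)-np.outer(d,d))@(p-o)) for o,d in ods]
E
python3 - <<'E'
from h import *
a=cv2.imread("pics/scene0.png")[170:340,180:340]; b=cv2.imread("pics/side0.png")[150:310,300:450]
a=cv2.resize(a,(400,425),interpolation=cv2.INTER_CUBIC); b=cv2.resize(b,(398,425),interpolation=cv2.INTER_CUBIC)
cv2.imwrite("pics/z1.png",np.hstack([a,b]))
for n in("scene","side"):
    f=robot.grab_frame(n)
    for nm,z,c in (("case",.14,(260,250) if n=="scene" else (378,220)),): print(n,plane(f,c,z))
E
```

```text
scene [ 0.53694515 -0.09036662  0.14      ]
side [ 0.50356145 -0.03856085  0.14      ]
```

View pics/z1.png

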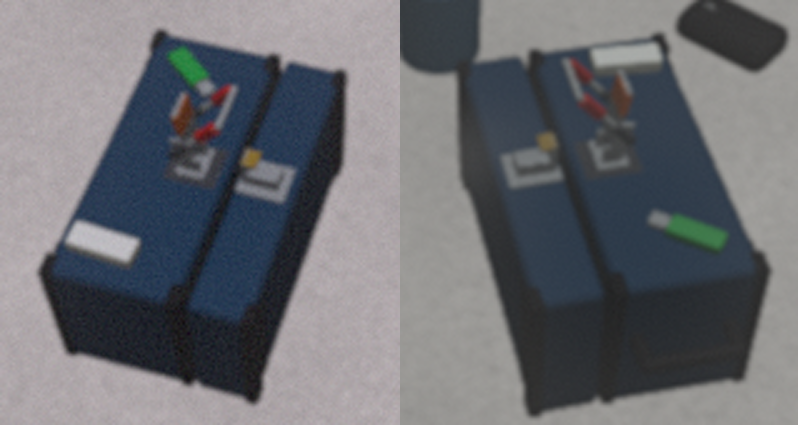

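View pics/wrist0.png

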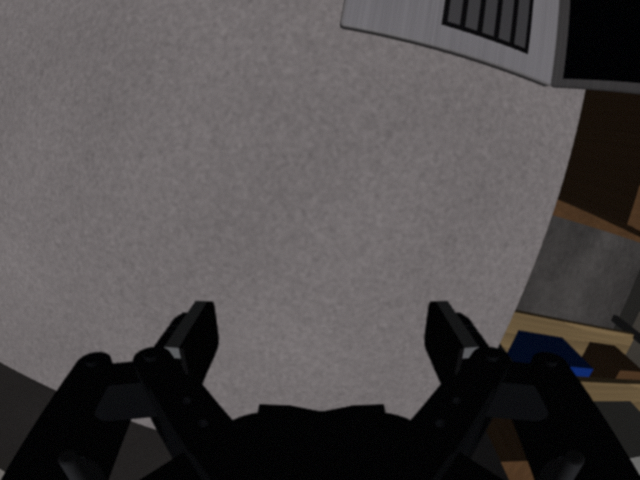

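```bash
python3 - <<'E'
from h import *
s=robot.grab_frame("scene"); d=robot.grab_frame("side")
S=lambda x,y:(180+x/2.5,170+y/2.5); D=lambda x,y:(300+(x-400)/2.653,150+y/2.656)
P={"fix+y":((160,42),(757,262)),"fix-y":((45,265),(660,45)),"seam+y":((278,68),(610,285)),"seam-y":((188,290),(537,58)),"lid+y":((338,80),(530,300)),"lid-y":((252,312),(466,68))}
for k,(a,b) in P.items(): print(k,plane(s,S(*a),.14).round(4),plane(d,D(*b),.14).round(4))
T={"sleeveA":((222,95),(590,105)),"sleeveB":((207,131),(580,70)),"orange":((182,112),(622,93)),"brass":((251,158),(546,140)),
"barA":((237,88),(607,118)),"barB":((214,140),(568,62))}
for k,(a,b) in T.items():
    p,e=tri(ray(s,S(*a)),ray(d,D(*b))); print(k,p.round(4),np.round(e,4))
E
```

```text
fix+y [0.396  0.0117 0.14  ] [0.3897 0.0134 0.14  ]
fix-y [ 0.4852 -0.2107  0.14  ] [ 0.4827 -0.2054  0.14  ]
seam+y [0.4955 0.0535 0.14  ] [0.4886 0.0558 0.14  ]
seam-y [ 0.5864 -0.1577  0.14  ] [ 0.5782 -0.1688  0.14  ]
lid+y [0.544  0.0753 0.14  ] [0.5408 0.0806 0.14  ]
lid-y [ 0.637  -0.1416  0.14  ] [ 0.6318 -0.145   0.14  ]
sleeveA [ 0.5229 -0.0414  0.2149] [0.001 0.001]
sleeveB [ 0.5364 -0.0752  0.2153] [0.0023 0.0023]
orange [ 0.5035 -0.0683  0.2055] [0.0017 0.0017]
brass [ 0.5539 -0.0482  0.1673] [0.0018 0.0018]
barA [ 0.5165 -0.0284  0.2117] [0.0091 0.0091]
barB [ 0.5466 -0.0793  0.2171] [0.0031 0.0031]
```

The case yaw is about 22.5°, with the seam centre near (0.537,-0.055). Orange tip is at z≈0.205 and the sleeves at z≈0.215, both plausible. Next I'll move the wrist camera over it.

play_rows:
  xyz:
    - [0,0,0.04]
    - [0.01,0.01,0.04]
    - [0.026,0.035,0.02]
    - [0.026,0.035,0.015]
    - [0.026,0.035,0.01]
    - [0.026,0.035,0]
    - [0.026,0.035,0]
    - [0.026,0.035,0]
    - [0.026,0.035,0]
    - [0.026,0.035,0]
  spin: [0,0,0.03,0.03,0.03,0.03,0.03,0,0,0]
  fingers: [0,0,0,0,0,0,0,0,0,0]

```text
time: 1.35
position: [0.3636, -0.2907, 0.3565]
ee_rot: [3.141, -0.0, 0.394]
contact_force: [1.0, -0.5, -0.8]
grip_width: 0.0853
gripper_force: 0.0
```

play_rows:
  xyz:
    - [0.025,0.035,0]
    - [0.025,0.035,0]
    - [0.025,0.035,0]
    - [0.025,0.03,0]
    - [0.02,0.02,0]
    - [0,0,0]
  spin: [0,0,0,0,0,0]
  fingers: [0,0,0,0,0,0]

```text
time: 1.95
position: [0.4847, -0.1348, 0.3559]
ee_rot: [-3.141, -0.001, 0.398]
contact_force: [-0.4, -0.8, 0.6]
grip_width: 0.0856
gripper_force: 0.0
```

```bash
python3 - <<'E'
from h import *
f=robot.grab_frame("wrist"); cv2.imwrite("pics/w1.png",f["image"]); K,R,t=cam(f); print(-R.T@t,R[2]); s=robot.state(); print(s["position"],s["ee_rot"],s["contact_force"],s["time"])
E
```

```text
[ 0.55259788 -0.1065952   0.49823916] [-0.26751159 -0.10995749 -0.9572601 ]
[ 0.48351542 -0.13611335  0.35598537] [-3.14139691e+00  4.73831847e-04  3.96804677e-01] [-0.30936106  0.11793762  0.07427595] 2.0
```

View pics/w1.png

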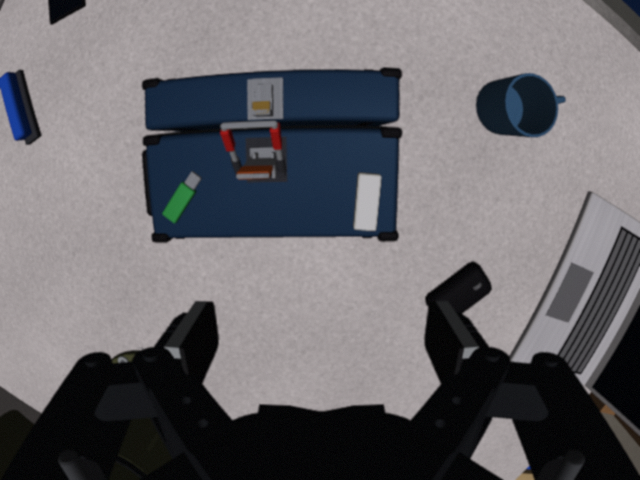

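The wrist view shows the loop leaning to the keeper: red sleeves at (228,142) and (277,138), bar at y≈126, orange tip (255,172), brass (262,105). I'll triangulate by colour masks.

```bash
cat >> h.py <<'E'
def blobs(img,kind,roi):
    x0,y0,x1,y1=roi; h=cv2.cvtColor(img[y0:y1,x0:x1],cv2.COLOR_BGR2HSV); H,S,V=[h[...,i].astype(int) for i in range(3)]
    m={"red":((H<5)|(H>172))&(S>150)&(V>90),"orange":(H>=5)&(H<16)&(S>110)&(V>70),"brass":(H>=16)&(H<30)&(S>110)&(V>90)}[kind].astype(np.uint8)
    n,l,st,c=cv2.connectedComponentsWithStats(m)
    return [(st[i,4],(c[i]+[x0,y0]).round(1),(st[i,:4]+[x0,y0,0,0]).tolist()) for i in range(1,n) if st[i,4]>=4]
ROI={"scene":(235,180,310,260),"side":(330,155,400,225)}
E
python3 - <<'E'
from h import *
for n,roi in dict(ROI,wrist=(200,70,320,200)).items():
    f=robot.grab_frame(n); np.save(n+".npy",f["image"])
    for k in("red","orange","brass"):
        for b in blobs(f["image"],k,roi): print(n,k,b)
z=cv2.resize(f["image"][70:200,200:320],None,fx=4.5,fy=4.5,interpolation=cv2.INTER_CUBIC); cv2.imwrite("pics/w1z.png",z)
E
```

```text
scene red (np.int32(13), array([268., 207.]), [266, 205, 5, 5])
scene red (np.int32(20), array([261.2, 222.3]), [258, 220, 8, 6])
scene orange (np.int32(54), array([252.9, 216.5]), [249, 209, 8, 15])
scene brass (np.int32(23), array([280.5, 233.2]), [278, 231, 6, 6])
wrist red (np.int32(161), array([272.8, 134.1]), [268, 123, 11, 22])
wrist red (np.int32(152), array([224. , 136.6]), [218, 126, 13, 22])
wrist orange (np.int32(86), array([250.8, 167.7]), [235, 166, 33, 5])
wrist brass (np.int32(171), array([258.5, 103.6]), [251, 98, 16, 12])
```

View pics/w1z.png

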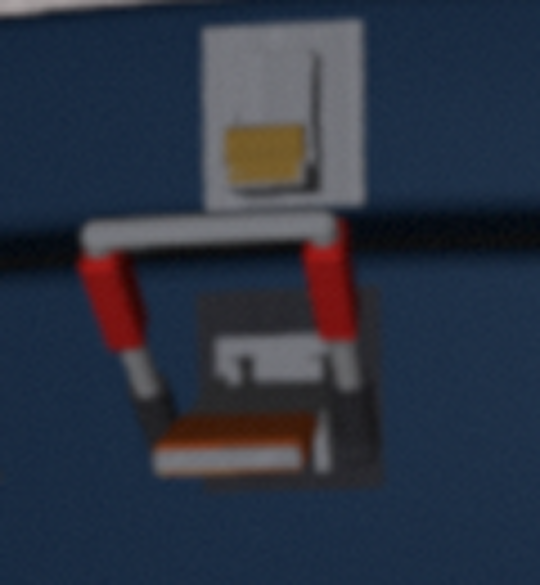

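```bash
python3 - <<'E'
from h import *
s=robot.grab_frame("scene"); d=robot.grab_frame("side"); w=robot.grab_frame("wrist")
g=cv2.cvtColor(w["image"],cv2.COLOR_BGR2HSV)
m=((g[...,0]>100)&(g[...,0]<125)&(g[...,1]>100)&(g[...,2]>40)).astype(np.uint8); m[:60]=0;m[245:]=0;m[:,:140]=0;m[:,410:]=0
# lower edge of fixed shell top, right edges
cols=range(180,380,10); rows=[np.nonzero(m[:,c])[0].max() for c in cols]
pts=np.array([plane(w,(c,r+.5),.14,True)[:2] for c,r in zip(cols,rows)])
v=np.polyfit(pts[:,1],pts[:,0],1); yaw=np.arctan(-v[0]); print("yaw",yaw,"resid",np.abs(np.polyval(v,pts[:,1])-pts[:,0]).max())
rr=range(150,225,10); L=[plane(w,(np.nonzero(m[r])[0].min(),r),.14,True) for r in rr]; Rr=[plane(w,(np.nonzero(m[r])[0].max()+1,r),.14,True) for r in rr]
Rz=np.array([[np.cos(yaw),np.sin(yaw)],[-np.sin(yaw),np.cos(yaw)]])
L=np.array([Rz@p[:2] for p in L]);Rr=np.array([Rz@p[:2] for p in Rr]); B=np.array([Rz@p for p in pts])
print("y ends",np.median(L[:,1]),np.median(Rr[:,1]),"back x",np.median(B[:,0]))
xo=np.median(B[:,0])+.110; yo=(np.median(L[:,1])+np.median(Rr[:,1]))/2
np.savez("case.npz",yaw=yaw,xo=xo,yo=yo); print("origin world",Rz.T@[xo,yo])
C=lambda p:np.array([*(Rz@p[:2]-[xo,yo]),p[2]-.14]).round(4)
Z=lambda x,y:(200+x/4.5,70+y/4.5)
for k,(a,z) in {"brassBL":((228,182),.167),"brassBR":((303,182),.167),"brassTL":((228,130),.167),"brassTR":((303,127),.167)}.items(): print(k,C(plane(w,Z(*a),z,True)))
S=lambda x,y:(180+x/2.5,170+y/2.5); D=lambda x,y:(300+(x-400)/2.653,150+y/2.656)
T={"sleeve+y":((112,303),S(222,95),D(590,105)),"sleeve-y":((330,293),S(206,131),D(580,70)),"leverface":((235,430),(252.9,216.5),D(622,93)),"brass":((265,155),(280.5,233.2),D(546,140))}
for k,(a,b,c) in T.items():
    for nm,rs in (("all",[ray(w,Z(*a),True),ray(s,b),ray(d,c)]),("w+s",[ray(w,Z(*a),True),ray(s,b)])):
        p,e=tri(*rs); print(k,nm,C(p),np.round(e,4))
for z in(.19,.20,.21,.22,.23): print(z,C(plane(w,Z(95,237),z,True)),C(plane(w,Z(325,228),z,True)),"tip",C(plane(w,Z(228,458),z,True)))
E
```

```text
yaw 0.4034312826470393 resid 0.0009713446905549872
y ends -0.13445299373587516 -0.3884076993858854 back x 0.36280589812481634
origin world [ 0.53748014 -0.05483009]
brassBL [0.0102 0.0066 0.027 ]
brassBR [ 0.0094 -0.0084  0.027 ]
brassTL [0.0207 0.0064 0.027 ]
brassTR [ 0.0204 -0.0086  0.027 ]
sleeve+y all [-0.0097  0.0184  0.0745] [0.0028 0.0023 0.0009]
sleeve+y w+s [-0.0109  0.0215  0.0684] [0.002 0.002]
sleeve-y all [-0.0106 -0.0189  0.0747] [0.002  0.003  0.0011]
sleeve-y w+s [-0.0105 -0.0177  0.0717] [0.0024 0.0024]
leverface all [-0.0365 -0.0006  0.0634] [0.0006 0.0026 0.0025]
leverface w+s [-0.0362  0.0013  0.0586] [0.0008 0.0008]
brass all [ 0.0169 -0.0005  0.0267] [0.0017 0.0027 0.0011]
brass w+s [0.0171 0.0009 0.0233] [0.002 0.002]
0.19 [0.    0.028 0.05 ] [-0.0007 -0.0155  0.05  ] tip [-0.0429  0.0041  0.05  ]
0.2 [-0.0003  0.0253  0.06  ] [-0.001  -0.0168  0.06  ] tip [-0.0418  0.0022  0.06  ]
0.21 [-0.0006  0.0226  0.07  ] [-0.0013 -0.0181  0.07  ] tip [-0.0408  0.0002  0.07  ]
0.22 [-0.0009  0.0198  0.08  ] [-0.0016 -0.0194  0.08  ] tip [-0.0397 -0.0017  0.08  ]
0.23 [-0.0013  0.0171  0.09  ] [-0.0019 -0.0207  0.09  ] tip [-0.0386 -0.0037  0.09  ]
```

Measurements agree: the nose end is at case x≈20, so the seat is at x≈15.5. The sleeves are at (-10, ±19, +72 above the case top), and the pivot seems low. I'll move above the sleeves and descend.

play_rows:
  xyz:
    - [0.015,0.027,-0.02]
    - [0.015,0.025,-0.02]
    - [0.015,0.025,-0.02]
    - [0,0,-0.02]
    - [0,0,-0.02]
    - [0,0,-0.02]
    - [0,0,-0.02]
    - [0,0,-0.012]
    - [0,0,-0.007]
    - [0,0,0]
  spin: [0.006,0,0,0,0,0,0,0,0,0]
  fingers: [0,0,0,0,0,0,0,0,0,0]

```text
time: 3.3
position: [0.5273, -0.0606, 0.1968]
ee_rot: [-3.141, 0.001, 0.399]
contact_force: [0.5, -0.1, -0.3]
grip_width: 0.0854
gripper_force: 0.0
```

```bash
cat >> h.py <<'E'
_c=np.load("case.npz"); _y=float(_c["yaw"]); _Rz=np.array([[np.cos(_y),np.sin(_y)],[-np.sin(_y),np.cos(_y)]]); _o=np.array([_c["xo"],_c["yo"]])
def C(p): return np.array([*(_Rz@p[:2]-_o),p[2]-.14]).round(4)
E
python3 - <<'E'
from h import *
f=robot.grab_frame("wrist"); s=robot.state(); print(s["position"],C(s["position"]),s["ee_rot"],s["contact_force"])
cv2.imwrite("pics/w2.png",cv2.resize(f["image"][100:400,150:500],(700,600),interpolation=cv2.INTER_CUBIC))
E
```

```text
[ 0.52784513 -0.06052784  0.19758274] [-0.0111 -0.0015  0.0576] [ 3.14154304e+00 -7.91416803e-05  3.99315716e-01] [ 0.14247605 -0.55223786  0.13834646]
```

View pics/w2.png

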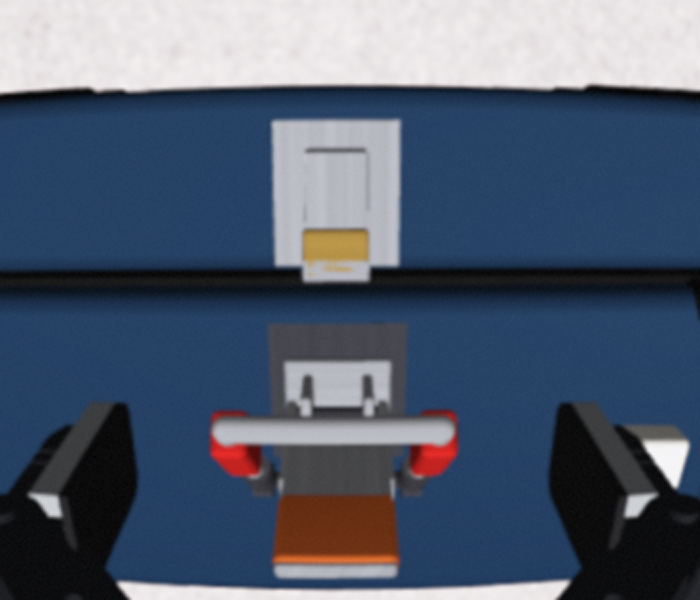

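Fingers straddle the loop, with the bar at zoom (222..447,431). The finger mid (342) lies about 1.5 mm to the -y side of the loop. I'll check the bar position from this view before gripping.

```bash
python3 - <<'E'
from h import *
f=robot.grab_frame("wrist")
U=lambda x,y:(150+x/2,100+y/2)
a,b=U(224,431),U(445,430)
for z in (.205,.21,.215,.22,.225,.23): print(z,C(plane(f,a,z,True)),C(plane(f,b,z,True)))
print("brass end",[C(plane(f,U(x,229),.167,True)) for x in(303,369)],"brass low",C(plane(f,U(336,261),.167,True)))
print("plate",[C(plane(f,U(*p),.142,True)) for p in((273,120),(401,120),(274,266))])
print("levertip",[(z,C(plane(f,U(336,562),z,True))) for z in(.2,.21,.22)])
E
```

```text
0.205 [-0.0109  0.0231  0.065 ] [-0.0109 -0.0226  0.065 ]
0.21 [-0.0082  0.0222  0.07  ] [-0.0082 -0.0218  0.07  ]
0.215 [-0.0055  0.0212  0.075 ] [-0.0054 -0.0211  0.075 ]
0.22 [-0.0028  0.0203  0.08  ] [-0.0027 -0.0203  0.08  ]
0.225 [-0.0001  0.0194  0.085 ] [ 0.     -0.0195  0.085 ]
0.23 [0.0027 0.0185 0.09  ] [ 0.0027 -0.0188  0.09  ]
brass end [array([0.0228, 0.0078, 0.027 ]), array([ 0.0227, -0.0079,  0.027 ])] brass low [0.0149 0.     0.027 ]
plate [array([0.047 , 0.0168, 0.002 ]), array([ 0.0468, -0.0172,  0.002 ]), array([0.0066, 0.0175, 0.002 ])]
levertip [(0.2, array([-0.0492,  0.0003,  0.06  ])), (0.21, array([-0.0412,  0.0001,  0.07  ])), (0.22, array([-0.0332, -0.    ,  0.08  ]))]
```

play_rows:
  xyz:
    - [0.0003,0.0018,0]
    - [0,0,0]
    - [0,0,0]
    - [0,0,0]
    - [0,0,0]
    - [0,0,0]
    - [0,0,0]
    - [0,0,0]
  spin: [0,0,0,0,0,0,0,0]
  fingers: [0.2,0.6,1,1,1,1,1,1]
  grip_force: 30

```text
time: 4.2
position: [0.5286, -0.0583, 0.1978]
ee_rot: [3.141, -0.001, 0.4]
contact_force: [1.4, 1.1, 5.9]
grip_width: 0.0442
gripper_force: 35.1
```

```bash
cat > ik.py <<'E'
import numpy as np
from scipy.optimize import fsolve
c,s=np.cos(.4034),np.sin(.4034)
def ik(bar,pz=.013,L=.063):
    P=np.array([-.030,pz]); d=np.array(bar)-P; D=np.hypot(*d); a=np.arccos((D*D+.022**2-L*L)/(2*D*.022))
    th=np.arctan2(d[1],d[0])+a; pin=P+.022*np.array([np.cos(th),np.sin(th)])
    lev=np.pi-th+.2; sl=pin+(np.array(bar)-pin)*48/63
    return lev,pin,sl
if __name__=="__main__":
  for pz in(.012,.018):
    o=ik((-.001,.083),pz)[2]; print("pz",pz)
    for b in [(-.001,.083),(.010,.080),(.020,.070),(.028,.058),(.033,.045),(.034,.034),(.033,.025),(.032,.018),(.026,.018),(.017,.018)]:
        l,p,q=ik(b,pz); d=q-o; print(b,"lev %.2f"%l,"sleeve",q.round(4),"cum world",np.round([d[0]*c,d[0]*s,d[1]],4))
E
python3 ik.py
```

```text
pz 0.012
(-0.001, 0.083) lev 1.38 sleeve [-0.0099  0.0709] cum world [0. 0. 0.]
(0.01, 0.08) lev 1.64 sleeve [-0.0002  0.069 ] cum world [ 0.0089  0.0038 -0.0019]
(0.02, 0.07) lev 1.70 sleeve [0.0077 0.0614] cum world [ 0.0162  0.0069 -0.0095]
(0.028, 0.058) lev 1.76 sleeve [0.0141 0.0523] cum world [ 0.0221  0.0094 -0.0186]
(0.033, 0.045) lev 1.81 sleeve [0.0182 0.0424] cum world [ 0.0259  0.011  -0.0286]
(0.034, 0.034) lev 1.82 sleeve [0.019 0.034] cum world [ 0.0266  0.0113 -0.0369]
(0.033, 0.025) lev 1.80 sleeve [0.0182 0.0271] cum world [ 0.0258  0.011  -0.0438]
(0.032, 0.018) lev 1.82 sleeve [0.0175 0.0218] cum world [ 0.0252  0.0108 -0.0491]
(0.026, 0.018) lev 1.54 sleeve [0.0115 0.0217] cum world [ 0.0197  0.0084 -0.0493]
(0.017, 0.018) lev 1.01 sleeve [0.0022 0.0204] cum world [ 0.0111  0.0047 -0.0506]
pz 0.018
(-0.001, 0.083) lev 1.15 sleeve [-0.011   0.0718] cum world [0. 0. 0.]
(0.01, 0.08) lev 1.42 sleeve [-0.0013  0.0702] cum world [ 0.0089  0.0038 -0.0016]
(0.02, 0.07) lev 1.54 sleeve [0.0069 0.0627] cum world [ 0.0164  0.007  -0.0091]
(0.028, 0.058) lev 1.66 sleeve [0.0136 0.0537] cum world [ 0.0226  0.0097 -0.0181]
(0.033, 0.045) lev 1.78 sleeve [0.018  0.0438] cum world [ 0.0267  0.0114 -0.028 ]
(0.034, 0.034) lev 1.83 sleeve [0.0191 0.0354] cum world [ 0.0276  0.0118 -0.0364]
(0.033, 0.025) lev 1.85 sleeve [0.0184 0.0286] cum world [ 0.027   0.0115 -0.0432]
(0.032, 0.018) lev 1.90 sleeve [0.0179 0.0232] cum world [ 0.0266  0.0113 -0.0486]
(0.026, 0.018) lev 1.63 sleeve [0.0119 0.0232] cum world [ 0.021   0.009  -0.0486]
(0.017, 0.018) lev 1.11 sleeve [0.0026 0.0221] cum world [ 0.0124  0.0053 -0.0497]
```

play_rows:
  xyz:
    - [0.0045,0.002,-0.001]
    - [0.0045,0.002,-0.001]
    - [0.0035,0.0015,-0.0035]
    - [0.0035,0.0015,-0.004]
    - [0.003,0.0013,-0.0045]
    - [0.003,0.0013,-0.0045]
    - [0.002,0.0008,-0.005]
    - [0.002,0.0008,-0.005]
    - [0,0,0]
  spin: [0,0,0,0,0,0,0,0,0]
  fingers: [1,1,1,1,1,1,1,1,1]

```text
time: 5.1
position: [0.5546, -0.047, 0.1681]
ee_rot: [-3.141, -0.0, 0.4]
contact_force: [-0.1, -1.0, 1.3]
grip_width: 0.044
gripper_force: 34.1
```

```bash
python3 - <<'E'
from h import *
f=robot.grab_frame("wrist"); s=robot.state(); print(s["position"],C(s["position"]),s["contact_force"],s["wrist_torque"])
cv2.imwrite("pics/w3.png",cv2.resize(f["image"][150:400,170:470],(720,600),interpolation=cv2.INTER_CUBIC))
E
```

```text
[ 0.55450064 -0.04705702  0.16835193] [0.0187 0.0005 0.0284] [-0.13835405 -1.51520015 -0.04354397] [-0.32707741  0.0378785   0.05927525]
```

View pics/w3.png

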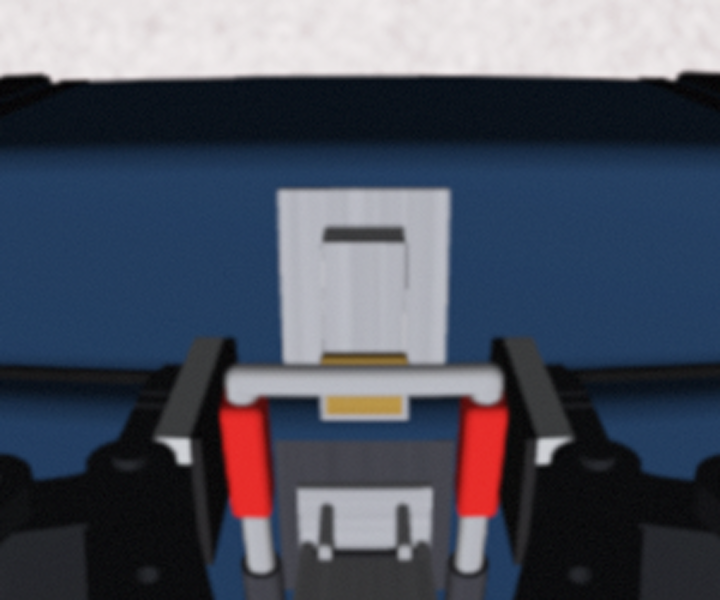

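Loop gripped with forces near zero, bar at zoom (240..487, 381), nose end at row ≈354-365. I'll compute the clearance.

```bash
python3 - <<'E'
from h import *
f=robot.grab_frame("wrist")
U=lambda x,y:(170+x/2.4,150+y/2.4)
for z in (.175,.18,.185,.19,.195): print(z,C(plane(f,U(238,382),z,True)),C(plane(f,U(489,381),z,True)))
print("nose end bottom edge",C(plane(f,U(363,354),.163,True)),"ledge end",C(plane(f,U(363,241),.153,True)),C(plane(f,U(363,227),.142,True)))
E
```

```text
0.175 [0.0214 0.0219 0.035 ] [ 0.0214 -0.0212  0.035 ]
0.18 [0.0241 0.0211 0.04  ] [ 0.0241 -0.0204  0.04  ]
0.185 [0.0267 0.0203 0.045 ] [ 0.0267 -0.0196  0.045 ]
0.19 [0.0293 0.0195 0.05  ] [ 0.0293 -0.0188  0.05  ]
0.195 [0.0319 0.0187 0.055 ] [ 0.0319 -0.018   0.055 ]
nose end bottom edge [0.0211 0.0005 0.023 ] ledge end [0.0396 0.0004 0.013 ] [0.0389 0.0004 0.002 ]
```

play_rows:
  xyz:
    - [0.0015,0.0006,-0.003]
    - [0.0015,0.0006,-0.003]
    - [0.0004,0.0002,-0.003]
    - [0,0,-0.003]
    - [0,0,0]
  spin: [0,0,0,0,0]
  fingers: [1,1,1,1,1]

```text
time: 5.7
position: [0.5579, -0.0457, 0.1566]
ee_rot: [-3.142, -0.001, 0.4]
contact_force: [0.0, -1.3, 3.5]
grip_width: 0.0441
gripper_force: 34.3
```

play_rows:
  xyz:
    - [-0.0004,-0.0002,-0.0025]
    - [-0.0004,-0.0002,-0.002]
    - [0,0,0]
  spin: [0,0,0]
  fingers: [1,1,1]

```text
time: 6.0
position: [0.5575, -0.046, 0.1524]
ee_rot: [-3.142, -0.002, 0.4]
contact_force: [2.8, 1.2, 3.9]
grip_width: 0.0443
gripper_force: 34.6
```

```bash
python3 - <<'E'
from h import *
f=robot.grab_frame("wrist"); s=robot.state(); print(s["position"],C(s["position"]),s["contact_force"],s["wrist_torque"])
cv2.imwrite("pics/w4.png",cv2.resize(f["image"][150:400,170:470],(720,600),interpolation=cv2.INTER_CUBIC))
E
```

```text
[ 0.55750883 -0.04594213  0.15247868] [0.0219 0.0003 0.0125] [1.58130797 0.39185961 2.76330631] [ 0.10601741 -0.36332567  0.02601137]
```

View pics/w4.png

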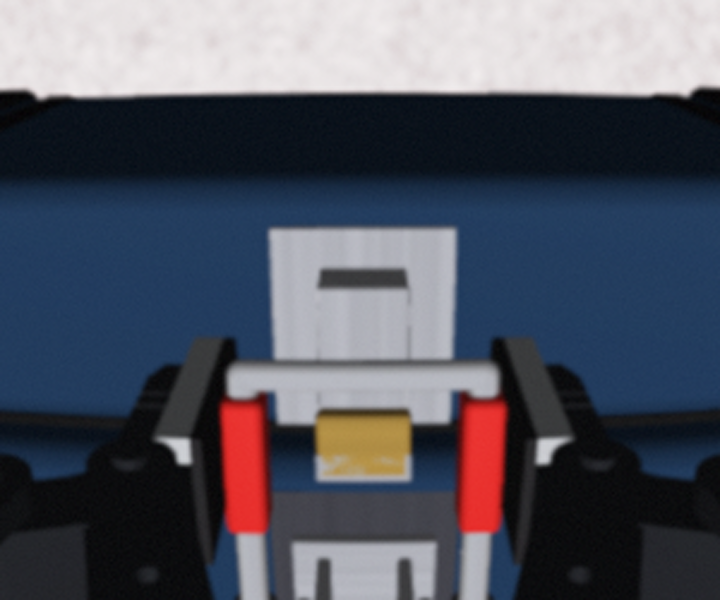

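The bar (row 378) is clear in front of the nose end (row 410). I'll descend slowly to feel the ledge.

play_rows:
  xyz:
    - [0,0,-0.0015]
    - [0,0,-0.0015]
    - [0,0,0]
  spin: [0,0,0]
  fingers: [1,1,1]

```text
time: 6.35
position: [0.5571, -0.0461, 0.1492]
ee_rot: [3.142, -0.001, 0.4]
contact_force: [3.6, 0.6, 3.6]
grip_width: 0.0437
gripper_force: 34.8
```

play_rows:
  xyz:
    - [0,0,-0.001]
    - [0,0,-0.001]
    - [0,0,0]
  spin: [0,0,0]
  fingers: [1,1,1]

```text
time: 6.65
position: [0.5567, -0.0463, 0.1472]
ee_rot: [3.142, 0.0, 0.4]
contact_force: [3.1, 1.4, 4.2]
grip_width: 0.0439
gripper_force: 35.1
```

```bash
python3 - <<'E'
from h import *
f=robot.grab_frame("wrist"); s=robot.state(); print(s["position"],C(s["position"]),s["contact_force"],s["wrist_torque"])
im=f["image"]; h=cv2.cvtColor(im,cv2.COLOR_BGR2HSV)
for k in("red","brass"):print(blobs(im,k,(240,250,400,400)))
# bar rows at columns left/right of keeper plate
for c in (280,285,350,355,321):
    g=im[290:340,c].astype(int).mean(1); print(c,g.round().astype(int).tolist())
E
```

```text
[ 0.55674231 -0.0462921   0.14728023] [0.0211 0.0003 0.0073] [2.22468172 0.48888392 4.73681848] [-0.03368519 -0.28985826  0.01175007]
[(np.int32(1052), array([271.3, 344.1]), [262, 315, 20, 58]), (np.int32(1068), array([370.5, 343.8]), [361, 315, 20, 58])]
[(np.int32(959), array([320.9, 339.5]), [301, 328, 41, 25])]
280 [63, 64, 62, 63, 62, 64, 63, 62, 62, 66, 82, 107, 131, 152, 170, 181, 186, 187, 188, 188, 186, 169, 121, 67, 43, 36, 38, 39, 41, 43, 45, 43, 43, 43, 41, 43, 42, 42, 41, 40, 43, 43, 42, 43, 46, 44, 45, 46, 47, 49]
285 [186, 186, 187, 186, 186, 186, 187, 183, 165, 131, 98, 105, 130, 153, 170, 180, 186, 188, 187, 187, 187, 184, 179, 180, 183, 184, 184, 184, 184, 184, 181, 179, 177, 174, 174, 172, 170, 170, 164, 141, 100, 47, 29, 23, 18, 20, 19, 17, 20, 22]
350 [178, 178, 177, 178, 180, 179, 178, 174, 152, 114, 93, 109, 134, 156, 173, 182, 187, 188, 187, 187, 187, 184, 180, 179, 178, 178, 180, 179, 179, 179, 179, 179, 180, 180, 178, 179, 180, 179, 180, 160, 108, 51, 26, 22, 21, 18, 16, 18, 18, 20]
355 [190, 188, 188, 188, 190, 189, 189, 182, 159, 119, 97, 112, 136, 157, 172, 181, 186, 187, 187, 187, 187, 184, 185, 188, 188, 189, 190, 189, 191, 189, 189, 189, 188, 188, 188, 188, 189, 190, 185, 164, 104, 43, 25, 24, 18, 20, 20, 19, 18, 18]
321 [180, 179, 181, 181, 181, 180, 181, 177, 165, 134, 99, 104, 129, 151, 169, 180, 186, 187, 187, 187, 187, 186, 183, 182, 180, 180, 179, 181, 179, 180, 180, 181, 179, 171, 137, 81, 49, 61, 87, 110, 121, 126, 130, 131, 131, 133, 133, 133, 130, 129]
```

```bash
python3 - <<'E'
from h import *
f=robot.grab_frame("wrist")
for z in (.153,.158,.163,.168): print(z,"bar",C(plane(f,(321,306.5),z,True)),"nose end",C(plane(f,(321,325.5),z,True)))
print("ledge front top",[C(plane(f,(321,y),.153,True)) for y in(265,268,271,274)]); print(f["image"][255:300,321].mean(1).round().astype(int).tolist())
o,d=ray(f,(321,306.5),True);print(o,d)
E
```

```text
0.153 bar [0.0247 0.0004 0.013 ] nose end [0.0156 0.0005 0.013 ]
0.158 bar [0.0272 0.0004 0.018 ] nose end [0.0185 0.0004 0.018 ]
0.163 bar [0.0298 0.0004 0.023 ] nose end [0.0214 0.0004 0.023 ]
0.168 bar [0.0324 0.0003 0.028 ] nose end [0.0243 0.0004 0.028 ]
ledge front top [array([0.043 , 0.0003, 0.013 ]), array([0.0417, 0.0003, 0.013 ]), array([0.0404, 0.0003, 0.013 ]), array([0.0392, 0.0003, 0.013 ])]
[184, 185, 184, 185, 184, 185, 184, 178, 153, 109, 70, 60, 60, 61, 60, 59, 65, 102, 154, 176, 180, 179, 180, 182, 180, 180, 179, 180, 179, 181, 180, 181, 180, 180, 180, 180, 181, 181, 179, 181, 180, 180, 176, 157, 118]
[ 0.62463422 -0.01779404  0.28955892] [-0.42102354 -0.17574061 -0.88986202]
```

play_rows:
  xyz:
    - [0,0,-0.001]
    - [0,0,-0.001]
    - [0,0,0]
  spin: [0,0,0]
  fingers: [1,1,1]

```text
time: 7.05
position: [0.5563, -0.0464, 0.145]
ee_rot: [-3.142, 0.001, 0.4]
contact_force: [1.5, -0.4, 4.0]
grip_width: 0.044
gripper_force: 35.3
```

play_rows:
  xyz:
    - [0,0,-0.001]
    - [0,0,0]
  spin: [0,0]
  fingers: [1,1]

```text
time: 7.25
position: [0.5562, -0.0465, 0.144]
ee_rot: [-3.142, 0.001, 0.4]
contact_force: [-0.0, -0.2, 4.6]
grip_width: 0.0446
gripper_force: 35.4
```

play_rows:
  xyz:
    - [0,0,-0.001]
    - [0,0,0]
  spin: [0,0]
  fingers: [1,1]

```text
time: 7.45
position: [0.5561, -0.0465, 0.1431]
ee_rot: [-3.142, 0.001, 0.4]
contact_force: [-0.7, -1.9, 4.7]
grip_width: 0.0444
gripper_force: 35.5
```

```bash
python3 - <<'E'
from h import *
f=robot.grab_frame("wrist"); s=robot.state(); print(s["position"],C(s["position"]),s["contact_force"],s["wrist_torque"])
im=f["image"]; print(blobs(im,"red",(240,250,400,400)),blobs(im,"brass",(240,250,400,400)))
for c in (280,321): print(c,im[290:345,c].astype(int).mean(1).round().astype(int).tolist())
for r in (305.5,306.5):
  for z in (.153,.158,.163): print(r,z,"bar",C(plane(f,(321,r),z,True)))
print([C(plane(f,(321,r),.163,True)) for r in (326,328,330,332,334)])
E
```

```text
[ 0.55616948 -0.04646684  0.14311956] [0.0205 0.0004 0.0031] [-1.26563476 -1.41089226  3.87506051] [-0.3769299   0.37058643  0.01555623]
[(np.int32(1082), array([271.4, 344.6]), [262, 315, 20, 60]), (np.int32(1085), array([370.7, 344.2]), [361, 315, 20, 59])] [(np.int32(718), array([321.1, 340. ]), [300, 332, 43, 17])]
280 [80, 81, 81, 81, 81, 75, 74, 73, 71, 69, 74, 96, 123, 146, 163, 179, 187, 186, 188, 189, 187, 174, 134, 81, 49, 41, 37, 39, 42, 41, 45, 44, 43, 43, 46, 43, 42, 44, 46, 44, 44, 47, 43, 45, 46, 46, 46, 49, 45, 49, 50, 51, 52, 51, 51]
321 [180, 180, 180, 182, 181, 180, 180, 181, 176, 149, 105, 94, 120, 145, 164, 177, 185, 188, 189, 186, 187, 184, 179, 178, 180, 180, 181, 180, 180, 180, 181, 181, 180, 181, 180, 180, 181, 169, 128, 76, 49, 55, 84, 105, 119, 125, 130, 129, 132, 133, 132, 132, 131, 130, 129]
305.5 0.153 bar [0.0267 0.0004 0.013 ]
305.5 0.158 bar [0.0292 0.0004 0.018 ]
305.5 0.163 bar [0.0318 0.0004 0.023 ]
306.5 0.153 bar [0.0262 0.0004 0.013 ]
306.5 0.158 bar [0.0288 0.0004 0.018 ]
306.5 0.163 bar [0.0314 0.0004 0.023 ]
[array([0.023 , 0.0005, 0.023 ]), array([0.0222, 0.0005, 0.023 ]), array([0.0213, 0.0005, 0.023 ]), array([0.0204, 0.0005, 0.023 ]), array([0.0195, 0.0005, 0.023 ])]
```

```bash
python3 - <<'E'
from h import *
f=robot.grab_frame("wrist"); im=f["image"]
def sep(a,b,z): 
    return round(np.linalg.norm(plane(f,a,z,True)-plane(f,b,z,True))*1e3,1)
for z in (.145,.15,.155,.16,.165,.17,.175): print(z,"sleeve",sep((271.4,344.6),(370.7,344.2),z),C(plane(f,(321,344.4),z,True))[0],"nose w",sep((300.5,345),(343,345),z))
# red width & bar outer width
g=cv2.cvtColor(im,cv2.COLOR_BGR2GRAY)
print(g[306,255:285].tolist(), g[306,360:390].tolist())
h=cv2.cvtColor(im,cv2.COLOR_BGR2HSV); r=((h[...,0]<5)|(h[...,0]>172))&(h[...,1]>150)
for row in(325,340,355): print(row,np.nonzero(r[row,240:400])[0][[0,-1]]+240, r[row,240:320].sum(),r[row,320:400].sum())
E
```

```text
0.145 sleeve 44.4 0.003 nose w 18.9
0.15 sleeve 42.9 0.0062 nose w 18.3
0.155 sleeve 41.3 0.0095 nose w 17.6
0.16 sleeve 39.7 0.0127 nose w 16.9
0.165 sleeve 38.1 0.016 nose w 16.2
0.17 sleeve 36.5 0.0192 nose w 15.6
0.175 sleeve 34.9 0.0225 nose w 14.9
[60, 55, 42, 23, 12, 12, 9, 11, 18, 49, 102, 149, 172, 182, 183, 182, 185, 185, 184, 184, 186, 184, 185, 187, 186, 185, 185, 186, 185, 184] [186, 184, 184, 186, 184, 185, 184, 185, 186, 185, 185, 184, 182, 180, 176, 167, 144, 100, 50, 17, 10, 10, 8, 14, 23, 41, 52, 59, 57, 59]
325 [261 381] 20 20
340 [261 381] 22 22
355 [262 380] 20 20
```

play_rows:
  xyz:
    - [0,0,-0.001]
    - [0,0,-0.001]
    - [0,0,0]
  spin: [0,0,0]
  fingers: [1,1,1]

```text
time: 7.85
position: [0.5562, -0.0465, 0.1412]
ee_rot: [3.142, 0.001, 0.4]
contact_force: [-1.4, -1.3, 5.7]
grip_width: 0.0446
gripper_force: 35.7
```

play_rows:
  xyz:
    - [0,0,-0.001]
    - [0,0,0]
  spin: [0,0]
  fingers: [1,1]

```text
time: 8.05
position: [0.5562, -0.0464, 0.1402]
ee_rot: [-3.142, 0.001, 0.4]
contact_force: [-1.9, -2.2, 6.3]
grip_width: 0.0441
gripper_force: 35.8
```

```bash
cat > m.py <<'E'
from h import *
f=robot.grab_frame("wrist"); s=robot.state(); print(s["position"],C(s["position"]),s["contact_force"],s["wrist_torque"])
im=f["image"]; g=cv2.cvtColor(im,cv2.COLOR_BGR2GRAY).astype(float)
for k in("red","brass"):
    print(k,blobs(im,k,(240,230,400,420)))
def edge(v,lev,o):
    i=[k for k in range(len(v)-1) if (v[k]-lev)*(v[k+1]-lev)<0]; return [round(o+k+(lev-v[k])/(v[k+1]-v[k]),1) for k in i]
print("bar rows col279/363",edge(g[285:330,277:282].mean(1),125,285),edge(g[285:330,361:365].mean(1),125,285)," ends",edge(g[304:308,250:395].mean(0),100,250))
print("col321",g[295:345,321].round().astype(int).tolist())
E
python3 m.py
```

```text
[ 0.55620205 -0.04645014  0.14025467] [0.0205 0.0004 0.0003] [-1.56910525 -1.2231893   6.16130306] [-0.42580039  0.5695479   0.0411725 ]
red [(np.int32(1101), array([370.9, 344.7]), [361, 315, 20, 60]), (np.int32(1095), array([271.2, 344.9]), [262, 316, 20, 60])]
brass [(np.int32(1050), array([321., 348.]), [300, 336, 43, 26])]
bar rows col279/363 [np.float64(302.4), np.float64(312.7)] [np.float64(302.2), np.float64(312.3)]  ends [np.float64(265.3), np.float64(376.6)]
col321 [179, 180, 179, 175, 151, 109, 90, 110, 134, 157, 171, 182, 185, 187, 187, 186, 182, 178, 175, 178, 178, 179, 179, 177, 179, 179, 179, 179, 178, 178, 180, 178, 179, 178, 178, 178, 167, 135, 85, 55, 58, 85, 112, 130, 139, 144, 145, 147, 148, 149]
```

```bash
cat > fit.py <<'E'
from m import *
from scipy.optimize import least_squares
K,R,t=cam(f); e=np.array([np.cos(_y),np.sin(_y)]); n=np.array([-np.sin(_y),np.cos(_y)]); O=_Rz.T@_o
def pr(p):
    w=np.array([*(O+e*p[0]+n*p[1]),p[2]+.14]); c=R@w+t; r=np.hypot(c[0],c[1]); th=np.arctan2(r,c[2]); return K[[0,1],[0,1]]*c[:2]/r*th+K[:2,2]
E_=[265.3,376.6]; rb=307.4
import sys
rd=sorted(blobs(im,"red",(240,230,400,420)),key=lambda b:b[1][0]); rd=[b for b in rd if b[0]>300]
be=edge(g[304:308,250:395].mean(0),100,250); be=[be[0],be[-1]]; br=np.mean(edge(g[285:330,277:282].mean(1),125,285)[:2]); 
def mod(v,full=False):
    x,z,p,y=v; d=np.array([np.cos(p),0,-np.sin(p)]); u=np.array([np.sin(p),0,np.cos(p)]); b=np.array([x,y,z]); sl=b-.015*d
    L=pr(b+[0,.0215,0]);Rr=pr(b-[0,.0215,0]); row=pr(b)[1]
    s1=pr(sl+[0,.0225,0]);s2=pr(sl-[0,.0225,0]); back=pr(sl-.012*d+.0045*u)[1] ; fr=pr(sl+.012*d+.0045*u)[1]
    return np.array([L[0],Rr[0],row,s1[0],s2[0],back,fr])
obs=np.array([be[0],be[1],br,rd[0][2][0]-.3,rd[1][2][0]+rd[1][2][2]-.2,rd[0][2][1]+rd[0][2][3],rd[0][2][1]])
q=least_squares(lambda v:(mod(v)-obs)[[0,1,2,3,4,5]],[.028,.02,.2,0]); print("bar x,z,pitch,y",q.x.round(4),"res",(mod(q.x)-obs).round(1))
b=q.x; pin=np.array([b[0]-.063*np.cos(b[2]),b[1]+.063*np.sin(b[2])]); print("pin",pin.round(4))
E
python3 fit.py
```

```text
[ 0.55617317 -0.04645122  0.14022599] [0.0205 0.0004 0.0002] [-1.28978077 -1.79045677  5.4326704 ] [-0.43051042  0.54314741  0.04053373]
red [(np.int32(1102), array([370.9, 344.7]), [361, 315, 20, 60]), (np.int32(1095), array([271.2, 344.9]), [262, 316, 20, 60])]
brass [(np.int32(892), array([322.2, 346.4]), [300, 336, 43, 26])]
bar rows col279/363 [np.float64(302.4), np.float64(312.7)] [np.float64(302.1), np.float64(312.4)]  ends [np.float64(265.3), np.float64(376.6)]
col321 [179, 178, 178, 174, 152, 111, 91, 109, 136, 157, 174, 182, 186, 185, 186, 185, 181, 178, 174, 177, 179, 178, 179, 178, 179, 179, 178, 179, 179, 179, 178, 179, 178, 179, 179, 178, 168, 134, 87, 56, 61, 87, 114, 129, 139, 146, 146, 146, 147, 147]Traceback (most recent call last):
  File "fit.py", line 3, in <module>
    K,R,t=cam(f); e=np.array([np.cos(_y),np.sin(_y)]); n=np.array([-np.sin(_y),np.cos(_y)]); O=_Rz.T@_o
                                     ^^
NameError: name '_y' is not defined
```

```bash
sed -i '1a from h import _y,_Rz,_o' fit.py; python3 fit.py | tail -2
```

```text
bar x,z,pitch,y [0.0298 0.017  0.2717 0.0004] res [-0.8  0.9 -1.1  1.5 -1.6  1.1  1.9]
pin [-0.0309  0.0339]
```

The image fit puts the bar at (29.8, 17) in the case frame, just above the ledge. The implied pivot is about 6 mm low, which matches. Now I'll slide back under the nose in small steps.

play_rows:
  xyz:
    - [-0.0009,-0.0004,0]
    - [-0.0009,-0.0004,0]
    - [-0.0009,-0.0004,0]
    - [-0.0009,-0.0004,0]
    - [0,0,0]
  spin: [0,0,0,0,0]
  fingers: [1,1,1,1,1]

```text
time: 8.7
position: [0.5548, -0.0471, 0.1408]
ee_rot: [-3.141, -0.004, 0.4]
contact_force: [6.0, 2.6, 4.0]
grip_width: 0.0443
gripper_force: 35.6
```

play_rows:
  xyz:
    - [-0.0009,-0.0004,0]
    - [-0.0009,-0.0004,0]
    - [0,0,0]
  spin: [0,0,0]
  fingers: [1,1,1]

```text
time: 9.0
position: [0.5529, -0.0479, 0.1408]
ee_rot: [-3.141, -0.003, 0.4]
contact_force: [4.5, 3.1, 3.4]
grip_width: 0.0444
gripper_force: 35.6
```

```bash
python3 fit.py
```

```text
[ 0.55291131 -0.04788788  0.14081826] [0.0169 0.0003 0.0008] [5.60040173 2.12243029 3.21552031] [ 0.35742296 -0.72521931  0.00741069]
red [(np.int32(1102), array([271.2, 344.4]), [262, 315, 20, 60]), (np.int32(1113), array([370.8, 344. ]), [361, 314, 20, 61])]
brass [(np.int32(1008), array([321.4, 338.1]), [299, 326, 44, 27])]
bar rows col279/363 [np.float64(301.7), np.float64(312.1)] [np.float64(301.5), np.float64(312.0)]  ends [np.float64(265.1), np.float64(376.7)]
col321 [180, 180, 178, 166, 133, 98, 103, 129, 151, 171, 183, 188, 187, 186, 187, 188, 188, 185, 182, 180, 180, 181, 181, 181, 181, 182, 178, 162, 122, 71, 52, 72, 104, 125, 136, 142, 145, 147, 148, 148, 148, 150, 148, 148, 144, 144, 144, 144, 145, 147]
bar x,z,pitch,y [0.0267 0.0183 0.1993 0.0004] res [-0.9  1.1 -0.9  1.5 -1.7  0.9  2.1]
pin [-0.0351  0.0308]
```

play_rows:
  xyz:
    - [-0.0009,-0.0004,-0.0003]
    - [-0.0009,-0.0004,-0.0003]
    - [-0.0009,-0.0004,-0.0003]
    - [0,0,0]
  spin: [0,0,0,0]
  fingers: [1,1,1,1]

```text
time: 9.45
position: [0.5499, -0.0492, 0.1398]
ee_rot: [-3.141, -0.003, 0.4]
contact_force: [4.3, 2.8, 4.1]
grip_width: 0.0442
gripper_force: 35.7
```

play_rows:
  xyz:
    - [-0.0009,-0.0004,0]
    - [-0.0009,-0.0004,0]
    - [0,0,0]
  spin: [0,0,0]
  fingers: [1,1,1]

```text
time: 9.75
position: [0.5475, -0.0503, 0.1395]
ee_rot: [-3.141, -0.001, 0.4]
contact_force: [4.7, 1.9, 2.5]
grip_width: 0.0444
gripper_force: 35.6
```

```bash
python3 fit.py
```

```text
[ 0.54734679 -0.05031108  0.13943831] [ 0.0108  0.0003 -0.0006] [4.65912018 1.91358425 2.13300772] [ 0.3617649  -0.65310862 -0.01656978]
red [(np.int32(1098), array([271.1, 344.5]), [262, 315, 20, 60]), (np.int32(1124), array([370.7, 344.2]), [361, 314, 20, 61])]
brass [(np.int32(1068), array([321.5, 326.1]), [298, 314, 46, 28])]
bar rows col279/363 [np.float64(301.6), np.float64(312.2)] [np.float64(301.3), np.float64(311.8)]  ends [np.float64(265.0), np.float64(376.6)]
col321 [183, 183, 181, 168, 137, 101, 105, 133, 156, 175, 187, 191, 190, 191, 186, 162, 117, 72, 62, 90, 115, 132, 144, 146, 149, 150, 152, 153, 154, 153, 150, 150, 151, 148, 148, 147, 149, 152, 157, 159, 161, 158, 155, 153, 153, 151, 158, 169, 176, 160]
bar x,z,pitch,y [0.0208 0.0169 0.2012 0.0004] res [-0.9  1.2 -0.9  1.4 -1.7  0.9  2.2]
pin [-0.0409  0.0295]
```

play_rows:
  xyz:
    - [-0.0009,-0.0004,0]
    - [0,0,0]
  spin: [0,0]
  fingers: [1,1]

```text
time: 10.0
position: [0.5462, -0.0508, 0.1393]
ee_rot: [-3.141, -0.001, 0.4]
contact_force: [4.2, 1.4, 1.3]
grip_width: 0.0441
gripper_force: 35.5
```

play_rows:
  xyz:
    - [-0.0009,-0.0004,0]
    - [0,0,0]
  spin: [0,0]
  fingers: [1,1]

```text
time: 10.2
position: [0.5452, -0.0512, 0.1391]
ee_rot: [-3.141, -0.0, 0.4]
contact_force: [5.6, 2.3, 0.3]
grip_width: 0.0442
gripper_force: 35.4
```

```bash
python3 fit.py
```

```text
[ 0.54520079 -0.05121881  0.13912673] [ 0.0085  0.0003 -0.0009] [4.61430284 1.16456818 1.35292529] [ 0.41676191 -0.9235659   0.00666772]
red [(np.int32(1094), array([271.1, 344.3]), [262, 315, 20, 60]), (np.int32(1121), array([370.7, 344. ]), [361, 314, 20, 61])]
brass [(np.int32(917), array([321.2, 317.9]), [298, 308, 46, 25]), (np.int32(8), array([330. , 335.4]), [328, 335, 5, 2])]
bar rows col279/363 [np.float64(301.5), np.float64(312.2)] [np.float64(301.2), np.float64(311.8)]  ends [np.float64(265.0), np.float64(376.7)]
col321 [186, 185, 183, 172, 138, 104, 108, 134, 157, 161, 131, 84, 61, 77, 105, 128, 140, 146, 149, 151, 151, 154, 154, 155, 154, 151, 149, 149, 150, 149, 149, 150, 156, 171, 180, 185, 185, 185, 186, 183, 177, 170, 173, 174, 157, 115, 74, 57, 59, 57]
bar x,z,pitch,y [0.0184 0.0166 0.2006 0.0004] res [-0.9  1.1 -0.8  1.4 -1.7  0.9  2.1]
pin [-0.0433  0.0292]
```

The nose now hides the bar's rear half, so it is under. I'll keep sliding until I feel the post.

play_rows:
  xyz:
    - [-0.0009,-0.0004,0]
    - [0,0,0]
  spin: [0,0]
  fingers: [1,1]

```text
time: 10.45
position: [0.5445, -0.0515, 0.1391]
ee_rot: [-3.141, -0.001, 0.4]
contact_force: [5.5, 2.6, -1.0]
grip_width: 0.0444
gripper_force: 35.2
```

play_rows:
  xyz:
    - [-0.0005,-0.0002,0]
    - [0,0,0]
  spin: [0,0]
  fingers: [1,1]

```text
time: 10.65
position: [0.5444, -0.0516, 0.1391]
ee_rot: [-3.141, -0.002, 0.4]
contact_force: [7.1, 1.7, -2.2]
grip_width: 0.0441
gripper_force: 35.2
```

```bash
python3 fit.py
```

```text
[ 0.54441303 -0.05155597  0.13908104] [ 0.0077  0.0003 -0.0009] [ 6.908083    2.97800503 -1.95606149] [ 0.57413326 -1.34742661  0.04182479]
red [(np.int32(1100), array([271.1, 344.3]), [262, 315, 20, 60]), (np.int32(1122), array([370.7, 344. ]), [361, 314, 20, 60])]
brass [(np.int32(1077), array([319.7, 318. ]), [298, 306, 46, 29])]
bar rows col279/363 [np.float64(301.5), np.float64(312.0)] [np.float64(301.3), np.float64(311.6)]  ends [np.float64(264.9), np.float64(299.6), np.float64(342.1), np.float64(376.7)]
col321 [186, 185, 181, 162, 124, 95, 105, 112, 86, 59, 60, 85, 115, 131, 143, 148, 151, 152, 154, 155, 155, 154, 153, 152, 150, 149, 150, 148, 150, 151, 156, 161, 161, 158, 158, 156, 156, 152, 154, 158, 170, 176, 157, 114, 72, 56, 57, 57, 59, 60]
bar x,z,pitch,y [0.0176 0.0166 0.2015 0.0004] res [-0.9  1.1 -0.8  1.4 -1.7  0.9  2. ]
pin [-0.0442  0.0292]
```

play_rows:
  xyz:
    - [0,0,0]
    - [0,0,0]
    - [0,0,0]
    - [0,0,0]
    - [0,0,0]
    - [0,0,0]
  spin: [0,0,0,0,0,0]
  fingers: [1,1,0.3,0.3,0.3,0.3]

```text
time: 11.3
position: [0.5429, -0.0522, 0.139]
ee_rot: [-3.141, 0.001, 0.4]
contact_force: [0.1, 0.5, 0.7]
grip_width: 0.0597
gripper_force: 0.0
```

```bash
python3 fit.py
```

```text
[ 0.54307751 -0.05217051  0.13913652] [ 0.0062  0.0002 -0.0009] [ 0.96588396 -0.06977226 -0.62315626] [0.0115702  0.03684127 0.02501155]
red [(np.int32(1115), array([270.8, 340.7]), [261, 311, 20, 61]), (np.int32(1140), array([371. , 340.5]), [361, 311, 21, 60])]
brass [(np.int32(1235), array([320.6, 315.5]), [298, 302, 46, 29])]
bar rows col279/363 [np.float64(297.8), np.float64(308.4)] [np.float64(297.5), np.float64(308.1)]  ends [np.float64(264.2), np.float64(377.3)]
col321 [148, 112, 100, 109, 98, 69, 57, 80, 112, 133, 141, 150, 150, 151, 152, 155, 155, 155, 154, 152, 151, 151, 151, 148, 149, 150, 153, 153, 154, 155, 157, 158, 156, 153, 152, 154, 166, 178, 172, 133, 85, 59, 58, 57, 58, 60, 61, 63, 69, 72]
bar x,z,pitch,y [0.0182 0.0178 0.1881 0.0004] res [-1.   1.3 -1.   1.6 -1.9  1.   2.5]
pin [-0.0437  0.0295]
```

Released, and the bar stays hooked at x≈17.5. I'll lift clear, shut the fingers and check.

play_rows:
  xyz:
    - [0,0,0.01]
    - [0,0,0.015]
    - [0,0,0.02]
    - [0,0,0.02]
    - [0,0,0.02]
    - [0,0,0.02]
    - [0,0,0.02]
    - [-0.011,-0.005,0]
    - [-0.011,-0.005,0]
    - [-0.01,-0.0037,0]
  spin: [0,0,0,0,0,0,0,0,0,0]
  fingers: [0.3,0.3,0.3,0.3,0.3,0.3,0.3,1,1,1]

```text
time: 12.35
position: [0.5098, -0.0662, 0.2636]
ee_rot: [-3.141, 0.002, 0.399]
contact_force: [-0.6, 0.7, -0.1]
grip_width: 0.0165
gripper_force: 0.0
```

play_rows:
  xyz:
    - [0,0,0]
    - [0,0,0]
    - [0,0,0]
  spin: [0,0,0]
  fingers: [1,1,1]

```text
time: 12.65
position: [0.5116, -0.0657, 0.2641]
ee_rot: [-3.141, 0.0, 0.4]
contact_force: [-0.3, 0.6, 0.4]
grip_width: -0.0001
gripper_force: 0.0
```

```bash
python3 - <<'E'
from h import *
f=robot.grab_frame("wrist"); s=robot.state(); print(s["position"],C(s["position"]),s["contact_force"])
cv2.imwrite("pics/w5.png",cv2.resize(f["image"][130:450,170:470],(560,598),interpolation=cv2.INTER_CUBIC))
E
```

```text
[ 0.51176685 -0.06566395  0.26411764] [-2.790e-02  1.000e-04  1.241e-01] [-0.21714782  0.35769806  0.30363023]
```

View pics/w5.png

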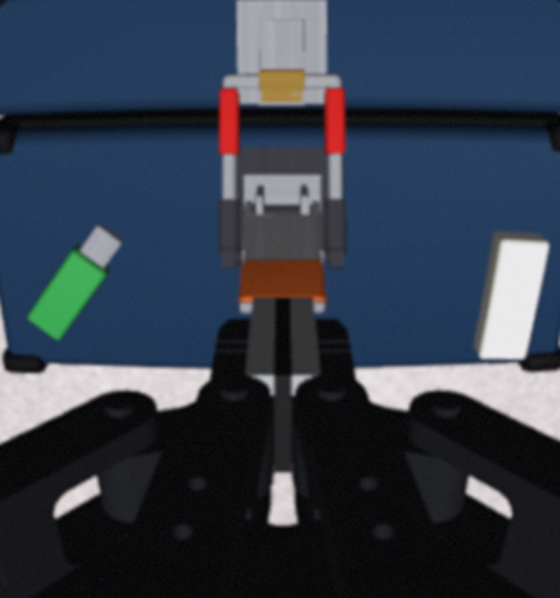

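The loop is hooked under the brass nose and the lever leans back with its orange end at zoom (283,262..297). I'll check the lever tip against the model.

```bash
python3 - <<'E'
from h import *
f=robot.grab_frame("wrist")
for z in(.195,.2,.205,.21): print(z,C(plane(f,(321.6,289),z,True)),C(plane(f,(321.6,270.5),z,True)))
for pz in(.012,.015,.018):
  for th in(1.0,1.1,1.2): print(pz,th,[-30-60*np.cos(th)+5*np.sin(th),pz*1e3+60*np.sin(th)+5*np.cos(th)])
E
```

```text
0.195 [-0.0504  0.0001  0.055 ] [-0.038   0.0001  0.055 ]
0.2 [-0.0481  0.0001  0.06  ] [-0.036   0.0001  0.06  ]
0.205 [-0.0458  0.0001  0.065 ] [-0.034  0.     0.065]
0.21 [-0.0436  0.0001  0.07  ] [-0.032  0.     0.07 ]
0.012 1.0 [np.float64(-58.2107834280489), np.float64(65.18977061781449)]
0.012 1.1 [np.float64(-52.759730485227465), np.float64(67.740422210814)]
0.012 1.2 [np.float64(-47.08126983876429), np.float64(69.73413393041695)]
0.015 1.0 [np.float64(-58.2107834280489), np.float64(68.18977061781449)]
0.015 1.1 [np.float64(-52.759730485227465), np.float64(70.740422210814)]
0.015 1.2 [np.float64(-47.08126983876429), np.float64(72.73413393041695)]
0.018 1.0 [np.float64(-58.2107834280489), np.float64(71.18977061781449)]
0.018 1.1 [np.float64(-52.759730485227465), np.float64(73.740422210814)]
0.018 1.2 [np.float64(-47.08126983876429), np.float64(75.73413393041695)]
```

play_rows:
  xyz:
    - [0.0064,0.0027,0]
    - [0,0,-0.015]
    - [0,0,-0.02]
    - [0,0,-0.018]
    - [0,0,-0.011]
    - [0,0,0]
  spin: [0,0,0,0,0,0]
  fingers: [1,1,1,1,1,1]

```text
time: 13.35
position: [0.5173, -0.0627, 0.1988]
ee_rot: [-3.14, 0.003, 0.4]
contact_force: [0.8, 0.4, 1.1]
grip_width: -0.0001
gripper_force: 0.0
```

play_rows:
  xyz:
    - [-0.0018,-0.0008,0]
    - [-0.0018,-0.0008,0]
    - [-0.0018,-0.0008,0]
    - [0,0,0]
  spin: [0,0,0,0]
  fingers: [1,1,1,1]

```text
time: 13.75
position: [0.5128, -0.0656, 0.2011]
ee_rot: [3.141, -0.001, 0.4]
contact_force: [-0.8, 0.4, -0.6]
grip_width: -0.0003
gripper_force: 0.0
```

play_rows:
  xyz:
    - [-0.0018,-0.0008,0]
    - [-0.0009,-0.0004,0]
    - [0,0,0]
  spin: [0,0,0]
  fingers: [1,1,1]

```text
time: 14.05
position: [0.5102, -0.0666, 0.2007]
ee_rot: [3.141, -0.001, 0.4]
contact_force: [1.3, 0.5, -0.1]
grip_width: 0.0002
gripper_force: 0.5
```

play_rows:
  xyz:
    - [-0.0018,-0.0008,-0.0007]
    - [-0.0018,-0.0008,-0.0007]
    - [-0.0018,-0.0008,-0.0007]
    - [0,0,0]
  spin: [0,0,0,0]
  fingers: [1,1,1,1]

```text
time: 14.45
position: [0.5052, -0.069, 0.199]
ee_rot: [3.141, -0.002, 0.4]
contact_force: [2.0, 1.7, 4.4]
grip_width: 0.0002
gripper_force: 2.2
```

play_rows:
  xyz:
    - [-0.0018,-0.0008,-0.0008]
    - [-0.0018,-0.0008,-0.0008]
    - [-0.0009,-0.0004,-0.0005]
    - [0,0,0]
  spin: [0,0,0,0]
  fingers: [1,1,1,1]

```text
time: 14.85
position: [0.5004, -0.0711, 0.1967]
ee_rot: [3.141, -0.001, 0.4]
contact_force: [2.9, 1.5, 4.4]
grip_width: 0.0002
gripper_force: 2.1
```

play_rows:
  xyz:
    - [-0.0016,-0.0007,-0.0012]
    - [-0.0016,-0.0007,-0.0013]
    - [-0.0015,-0.0006,-0.0013]
    - [-0.0015,-0.0006,-0.0013]
    - [-0.0015,-0.0006,-0.0013]
    - [0,0,0]
  spin: [0,0,0,0,0,0]
  fingers: [1,1,1,1,1,1]

```text
time: 15.45
position: [0.4924, -0.0746, 0.1902]
ee_rot: [3.141, -0.0, 0.4]
contact_force: [1.7, 0.1, 4.6]
grip_width: 0.0002
gripper_force: 2.0
```

play_rows:
  xyz:
    - [-0.0013,-0.0006,-0.0013]
    - [-0.0013,-0.0006,-0.0013]
    - [-0.0013,-0.0005,-0.0013]
    - [-0.0013,-0.0005,-0.0014]
    - [-0.0012,-0.0005,-0.0014]
    - [0,0,0]
  spin: [0,0,0,0,0,0]
  fingers: [1,1,1,1,1,1]

```text
time: 16.05
position: [0.4863, -0.0773, 0.1838]
ee_rot: [3.14, -0.001, 0.4]
contact_force: [1.2, 0.6, 5.5]
grip_width: -0.0
gripper_force: 3.2
```

play_rows:
  xyz:
    - [-0.001,-0.0004,-0.0016]
    - [-0.001,-0.0004,-0.0016]
    - [-0.001,-0.0004,-0.0016]
    - [-0.001,-0.0004,-0.0016]
    - [-0.001,-0.0004,-0.0016]
    - [0,0,0]
  spin: [0,0,0,0,0,0]
  fingers: [1,1,1,1,1,1]

```text
time: 16.65
position: [0.4808, -0.0795, 0.1754]
ee_rot: [3.14, 0.0, 0.4]
contact_force: [0.7, -0.9, 4.4]
grip_width: 0.0
gripper_force: 2.3
```

play_rows:
  xyz:
    - [-0.0006,-0.0003,-0.0015]
    - [-0.0006,-0.0002,-0.0015]
    - [-0.0006,-0.0003,-0.0015]
    - [0,0,0]
  spin: [0,0,0,0]
  fingers: [1,1,1,1]

```text
time: 17.05
position: [0.4787, -0.0803, 0.1705]
ee_rot: [3.141, 0.001, 0.399]
contact_force: [1.4, -2.5, 3.5]
grip_width: 0.0002
gripper_force: 1.5
```

play_rows:
  xyz:
    - [-0.0006,-0.0003,-0.0015]
    - [-0.0006,-0.0002,-0.0015]
    - [-0.0006,-0.0003,-0.0015]
    - [0,0,0]
  spin: [0,0,0,0]
  fingers: [1,1,1,1]

```text
time: 17.45
position: [0.4769, -0.0804, 0.1656]
ee_rot: [-3.141, 0.001, 0.4]
contact_force: [0.6, -1.0, 1.1]
grip_width: 0.0
gripper_force: 0.5
```

play_rows:
  xyz:
    - [-0.0003,-0.0001,-0.0015]
    - [-0.0003,-0.0001,-0.0015]
    - [0,0,-0.0015]
    - [0,0,0]
  spin: [0,0,0,0]
  fingers: [1,1,1,1]

```text
time: 17.85
position: [0.4762, -0.0805, 0.161]
ee_rot: [-3.141, 0.001, 0.4]
contact_force: [1.1, -0.4, 0.4]
grip_width: 0.0001
gripper_force: 0.0
```

play_rows:
  xyz:
    - [0,0,-0.001]
    - [0,0,-0.001]
    - [0,0,0]
  spin: [0,0,0]
  fingers: [1,1,1]

```text
time: 18.15
position: [0.4766, -0.0806, 0.1602]
ee_rot: [-3.141, -0.0, 0.4]
contact_force: [-2.7, 0.4, 6.4]
grip_width: -0.0002
gripper_force: 3.2
```

The force jumped at z=0.160 after the snap-over, so the lever is at its stop. One slight further press, then I'll retract.

play_rows:
  xyz:
    - [0,0,-0.0005]
    - [0,0,0]
  spin: [0,0]
  fingers: [1,1]

```text
time: 18.35
position: [0.4766, -0.0807, 0.1601]
ee_rot: [-3.142, -0.0, 0.4]
contact_force: [-4.4, 0.8, 10.1]
grip_width: -0.0001
gripper_force: 4.9
```

play_rows:
  xyz:
    - [0,0,0.003]
    - [0,0,0.01]
    - [0,0,0.02]
    - [0,0,0.03]
    - [0,0,0.03]
    - [-0.02,-0.01,0]
    - [-0.02,-0.01,0]
    - [0,0,0]
  spin: [0,0,0,0,0,0,0,0]
  fingers: [1,1,1,1,1,1,1,1]

```text
time: 19.15
position: [0.4351, -0.1014, 0.2529]
ee_rot: [3.141, 0.0, 0.398]
contact_force: [0.5, 0.5, 0.2]
grip_width: 0.0
gripper_force: 0.0
```

```bash
python3 - <<'E'
from h import *
f=robot.grab_frame("wrist"); s=robot.state(); print(s["position"],C(s["position"]),s["contact_force"])
im=f["image"]; cv2.imwrite("pics/w6.png",im)
for k in("red","orange","brass"):
  for b in blobs(im,k,(180,60,460,400)):
    if b[0]>20: print(k,b,C(plane(f,b[1],.16,True)))
    if k=="orange" and b[0]>20:
        x,y,w,h=b[2]; print("orange extents",C(plane(f,(x+w/2,y),.16,True)),C(plane(f,(x+w/2,y+h),.16,True)))
g=im[60:230,345].mean(1)
E
```

```text
[ 0.43628719 -0.10103518  0.25277628] [-0.1112 -0.0028  0.1128] [-0.06759719  0.02264107 -0.33838153]
red (np.int32(388), array([284.9,  77.1]), [279, 60, 12, 35]) [-0.0043  0.0193  0.02  ]
red (np.int32(381), array([346. ,  76.8]), [340, 60, 12, 35]) [-0.0046 -0.0186  0.02  ]
orange (np.int32(1336), array([316.4, 196.5]), [296, 181, 42, 32]) [-0.081   0.0004  0.02  ]
orange extents [-0.071  -0.0001  0.02  ] [-0.0919  0.0001  0.02  ]
```

```bash
python3 - <<'E'
from h import *
f=robot.grab_frame("wrist"); im=f["image"]
for k in("red","brass"):
  for b in blobs(im,k,(240,0,400,120)):
    if b[0]>20:
        x,y,w,h=b[2]; print(k,b[2],C(plane(f,(x+w/2,y),.165,True)),C(plane(f,(x+w/2,y+h),.165,True)))
s=robot.state(); print(s["contact_force"],s["time"],robot.close_job())
E
```

```text
red [279, 61, 12, 36] [0.0065 0.0186 0.025 ] [-0.0163  0.0187  0.025 ]
red [340, 61, 12, 36] [ 0.0061 -0.0185  0.025 ] [-0.0167 -0.0184  0.025 ]
brass [303, 44, 25, 16] [ 0.0171 -0.      0.025 ] [0.0067 0.     0.025 ]
the job is handed in; nothing more can be done
[-0.27437304 -0.02871944  0.20034666] 19.25 None
```

The job is handed in: I hooked the loop under the keeper's nose and pushed the lever over its toggle to the stop, pressing no harder than about 11 N. My last measurements fit a locked latch and shut lid (nose end back from about 22 mm to 17 mm, lever tip where it should be when flat), but `close_job()` gave no verdict.

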